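# Lock the sample carousel with its slotted disc and bar

## Task

Lock the sample carousel on the lab bench so it can be moved. With a fingertip push the orange peg round to turn the silver disc until its slot faces the steel locking bar, then push the bar by its blue tab into the slot until it is fully home against its stop. Only push: do not lift the bar, leave the flask, the jar and the meter where they stand, and finish with the fingers clear of everything.

Things in the scene. Friction and masses are not known exactly. Their poses are not given: they have to be found in the camera images.
- lock_base: Fixed base of the carousel. Origin: on the disc's pivot axis at bench level. Its +x is the direction in which the bar is pushed, from bar to pivot; z up. A dark plate 150 x 150 x 12 mm is centred on the pivot; a grey arm 70 mm wide holds the bar's open-topped channel along x, from -186 to -68 mm: floor 18 mm, wall tops 32 mm above the bench, 17 mm wide inside, 29 mm over the walls.
- stop (a point): Middle of the face of the white bridge over the channel, against which the bar's tab stops: at x = -113 mm, y = 0 in the base's frame, 42 mm above the bench. The bridge is 35 mm wide, its top 48 mm above the bench, and runs from x = -113 to -88 mm.
- turntable (a joint): Turn of the silver disc about the vertical pivot, rad, positive counter-clockwise from above. 0 (or any multiple of 2 pi) is the locking position, slot facing the bar. It turns endlessly both ways, stays where left, and needs about 1.2 N on the peg. Disc radius 62 mm, underside 20 mm, top 36 mm above the bench. It starts 0.7 rad or more away from locking, on either side.
- peg (a point): Middle of the orange upright peg on the disc, 14 mm in diameter, from 36 to 66 mm above the bench (this point at 51 mm). It stands 42 mm from the pivot, exactly opposite the slot, and turns with the disc; in the locking position it is at x = +42 mm, y = 0 in the base's frame. Nothing else stands more than 2 mm above the disc.
- slot_mouth (a point): Centre of the mouth of the disc's slot, on the rim, 62 mm from the pivot, 28 mm above the bench. The slot is 22 mm wide, 32 mm deep, cut right through, with a yellow stripe along each side. When locking it is at x = -62 mm, y = 0 in the base's frame. It may be up to about 6 mm to one side: the bar's tapered nose then brings the disc true.
- bar_tab (a point): Middle of the upright blue tab at the bar's outer end: 8 mm thick along the bar, 30 mm wide, from 34 to 64 mm above the bench (this point at 49 mm). Push its outer face, away from the disc. In the base's frame it starts at x = -167 to -153 mm, y = 0, and is home at x = -117 mm, where the tab meets the bridge.
- bar_nose (a point): Tip of the tapered nose of the bar, 26 mm above the bench, 81 mm ahead of the tab's middle; the last 10 mm taper from 14 to 6 mm wide. Home, it lies 36 mm from the pivot, 26 mm inside the rim.
- bar: The loose steel bar, 85 mm long, 14 mm wide, 16 mm high, about 0.17 kg, lying in its channel and sliding with light friction. Origin at the centre of its underside, 18 mm above the bench, 38.5 mm ahead of the tab's middle; its +x axis points to the nose.
- flask_mid (a point): Middle, 42 mm up, of a loose green-glass conical flask, 52 mm in diameter, 85 mm tall; leave alone.
- jar_mid (a point): Middle, 35 mm up, of a loose amber jar, 48 mm in diameter, 70 mm tall; leave alone.
- meter_mid (a point): Middle, 18 mm up, of a loose black hand-held meter lying flat, 80 x 150 x 36 mm (x, y, z of its own frame), with a red dial; leave alone.
Things that resemble listed ones, but are neither listed nor needed, are in the scene too. Of the things that look like the bar, the middle-sized one is meant.

How it is judged (in metres and radians):
On the way, in this order (a step that is already met when the one before it is completed fails the run):
1. the disc is turned so that its slot faces the bar (y of slot_mouth in the frame of lock_base between -0.006 and 0.006 m and x of slot_mouth in the frame of lock_base below -0.05 m), for 0.05 s.
2. the bar is pushed fully home in the slot (all of step 1 and x of bar_tab in the frame of lock_base above -0.121 m and y of bar_tab in the frame of lock_base between -0.006 and 0.006 m and height (world z) of bar_nose below 0.031 m and height (world z) of bar_tab below 0.054 m), for 0.1 s.
At the end, for the whole second after the job is handed in: The slot faces the bar (its mouth within 6 mm of the bar's line), the bar is home within 4 mm of its stop and lies in its channel, all at rest; flask, jar and meter within 20 mm of where they stood (all of step 2 and linear speed of bar below 0.01 m/s and velocity of joint turntable between -0.05 and 0.05 rad/s and distance of each of flask_mid, jar_mid, meter_mid from where it was at the start of the episode below 0.02 m); the robot touches nothing.
It fails at once if the bar is lifted in its channel (nose or tab more than 10 mm up) (height (world z) of bar_nose above 0.036 m or height (world z) of bar_tab above 0.059 m).
It fails at once if the flask, the jar or the meter is knocked, moved more than 20 mm or lifted (distance of any of flask_mid, jar_mid, meter_mid from where it was at the start of the episode above 0.02 m).
It also fails if it takes over 45 s, if anything falls off the work surface, if the arm or the gripper's body presses on something with over 40 N, if the wrist force passes 120 N, or if a joint passes its speed limit or range.

## Robot

A 6-joint arm with a two-finger parallel gripper is mounted at the origin on the work surface. World frame = base frame: x ahead of the robot, y to its left, z up, the work surface at z = 0. Lengths are in mm, angles in degrees, forces in N, time in s.
With the tool pointing down it reaches from about 300 to 750 mm from the base axis. Payload 8.5 kg.
Tool frame: the origin (TCP) lies at the very end of the fingers, on their centre line; the grasp point (between the pads) lies 19 mm behind it (manip.tcp_to_grasp is the distance from the TCP to the grasp point, in mm); z points along the fingers, y is the line along which they close (so a half turn about z gives the same grasp; the last joint's range is limited). The gripper opens to 88 mm and grips with 3 to 60 N. Pads are 18 mm wide; open, the fingers measure 123 mm over their backs; the gripper's body (75 mm by 187 mm) begins 45 mm behind the grasp point.
Start: joints at [-79.888, 21.807, 74.336, -0, 83.858, -12.336], TCP at [210.012, -508.306, 238.748] pointing down, gripper open.
Joint ranges: [-178.18, 178.18], [-50.72, 133.34], [12.68, 142.11], [-81.47, 261.47], [9.98, 163.14], [-165.26, 165.26]. Speed limits (degrees/s): [136.94, 136.94, 180, 180, 180, 180].

## Interface

Orientations are given as a 3x3 rotation matrix whose columns are the frame's x, y, z axes.
In Python, from plant import manip, vision, finish_job gives the robot as it stands.
- The arm moves only by the tool move_arm, never from a script. Its arguments are lists of equal length, an entry for each row: "travel": the shift along the tool's x, y, z in cm, a list of three; "twist": the turn, a rotation vector about the tool's x, y, z in degrees, a list of three; "hand": the gripper's target within -1 to 1 (fully open at 1, half-way at 0, shut at -1). A call has 1 to 12 rows; each row is the pose to reach, as a shift and turn from the pose commanded when the call began, along the tool's axes at that moment; what a row does not reach only later rows make up. A row lasts 1/12 s, in which the tool goes at most 41.7 mm and 7.16 degrees, less where a joint would pass 70% of its speed; a pose out of reach is approached as far as the arm can. A call with a gripper value outside its range is refused whole. The fingers move at their own pace and stop on an object; the grip force is fixed at half the most. Time passes only in rows, so rows that repeat a pose let the fingers close. It gives the time, the measured TCP pose, the force, the opening and the grip force at its end, in the units of the state.
- manip.sense(): the state, without advancing time (a new reading comes with each control period).
- vision.camera(name): name is "side" or "top"; returns a dict with "color" (384x512x3 uint8, red, green, blue), "K" (3x3 intrinsics, pixels), "extrinsics" (4x4, takes a point from camera to world coordinates). Camera axes: x right, y up, looking along -z (the intrinsics and any distortion apply to the point x, -y, -z); pixel columns grow to the right and rows downward; lengths in mm; the calibration is good to about 2 mm. A picture is of the moment at which its call begins. There is no depth.
- finish_job(): hands the job in; it is judged then, once.
The state is a dict: "time_s": time; "joint_pos": joint angles; "dq": joint speeds; "joint_torque": joint torques, N m; "tool_pos": TCP position; "eef_rot": TCP orientation; "wrist_force": force on the tool from outside, world axes, zero at the start; "moment": the same for the moment, N m; "finger_gap": finger opening in mm; "grasp_force": force on a finger pad.
Only numpy, scipy, OpenCV 4.12 (cv2) and the standard library are available. Lean on these libraries where they do the work, as an engineer would, in place of code of your own. Each camera call takes 0.05 s, during which the arm holds its last target. There are 200 camera calls.

## Working session

There is one attempt and no reset: what is moved stays moved. The work goes in short steps, Python scripts to look and compute and a tool call to move; the robot and the scene stay as the last step left them, time stands still between calls to the robot, and variables do not carry over. Pictures are saved under pics/ and viewed, at most 10 in all, crops included, and the job is handed in when it is done.

Besides the shell and the picture viewer there is one more tool, called as name(argument=value, ...), one argument or row to a line, values as JSON. move_arm: Moves the arm, as the interface text tells. Its arguments: {"type":"object","properties":{"travel":{"type":"array","items":{"type":"array","items":{"type":"number"}}},"twist":{"type":"array","items":{"type":"array","items":{"type":"number"}}},"hand":{"type":"array","items":{"type":"number"}}},"required":["travel","twist","hand"]}

```bash
mkdir -p pics
cat > h.py <<'E'
import numpy as np, cv2
from plant import manip, vision, finish_job
def shot(n,fn):
    c=vision.camera(n); cv2.imwrite('pics/'+fn,c['color'][:,:,::-1]); np.savez('pics/'+fn+'.npz',**{k:np.array(c[k]) for k in('color','K','extrinsics')},); return c
def load(fn): return np.load('pics/'+fn+'.npz')
def ray(c,u,v):
    K=np.array(c['K']);E=np.array(c['extrinsics'])
    d=np.linalg.inv(K)@[u,v,1]; d=np.array([d[0],-d[1],-d[2]])
    return E[:3,3],E[:3,:3]@d
def onz(c,u,v,z):
    o,d=ray(c,u,v); return o+d*(z-o[2])/d[2]
def proj(c,p):
    E=np.array(c['extrinsics']);q=E[:3,:3].T@(np.array(p,float)-E[:3,3]);q=np.array(c['K'])@[q[0],-q[1],-q[2]];return q[:2]/q[2]
E
python3 - <<'E'
from h import *
for n in('top','side'):
    c=shot(n,n+'0.png'); print(n,[k for k in c],c['K'],c['extrinsics'])
print(manip.sense())
E
```

```text
top ['color', 'K', 'extrinsics'] [[380.99064268   0.         254.3255229 ]
 [  0.         380.99064268 189.06014784]
 [  0.           0.           1.        ]] [[ 2.37635722e-02  9.83541724e-01 -1.79111611e-01  4.37736815e+02]
 [-9.99635701e-01  2.56704978e-02  8.33608994e-03  6.54908584e+01]
 [ 1.27967765e-02  1.78848265e-01  9.83793444e-01  8.72149231e+02]
 [ 0.00000000e+00  0.00000000e+00  0.00000000e+00  1.00000000e+00]]
side ['color', 'K', 'extrinsics'] [[409.4608931    0.         251.33400824]
 [  0.         409.4608931  191.21345475]
 [  0.           0.           1.        ]] [[-9.33186336e-01  2.36834373e-01 -2.70319703e-01  3.75786700e+02]
 [-3.58537145e-01 -5.61616282e-01  7.45679735e-01  5.98812746e+02]
 [ 2.47866457e-02  7.92777794e-01  6.09006561e-01  5.14202670e+02]
 [ 0.00000000e+00  0.00000000e+00  0.00000000e+00  1.00000000e+00]]
{'time_s': 0.1, 'joint_pos': array([-7.98898224e+01,  2.18376243e+01,  7.43755302e+01,  8.26827506e-05,
        8.38589140e+01, -1.23366026e+01]), 'dq': array([ 0.0752692 , -0.05464043, -0.06360756,  0.00812533, -0.01638962,
        0.01758755]), 'joint_torque': array([ 3.83226637e-03, -4.38650250e+01, -2.24908447e+01,  7.14806537e-02,
        3.42944800e-02, -7.75975286e-05]), 'tool_pos': array([ 209.95333823, -508.1007881 ,  238.22361364]), 'eef_rot': array([[ 9.24234682e-01,  3.81824834e-01, -2.19389427e-04],
       [ 3.81824801e-01, -9.24233892e-01,  1.23855287e-03],
       [ 2.70143099e-04, -1.22848184e-03, -9.99999209e-01]]), 'wrist_force': array([ 0.58562559,  0.92584558, -0.0112419 ]), 'moment': array([0.00368562, 0.03597916, 0.02355292]), 'grasp_force': 0.0, 'finger_gap': 88.25028579542439}
```

View pics/top0.png

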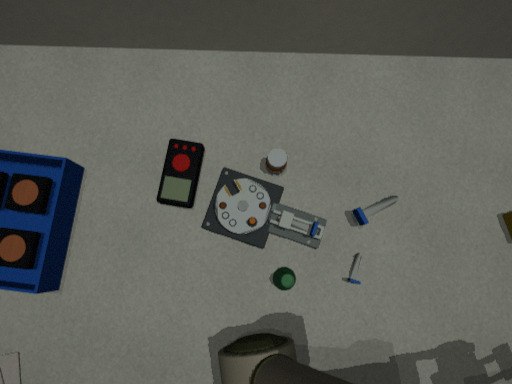

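View pics/side0.png

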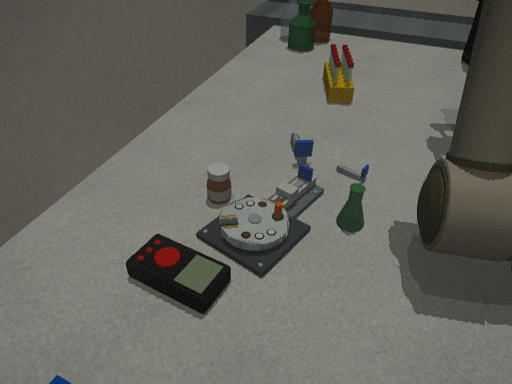

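The top view shows the disc at about (243,206), the peg near (252,221), the slot at (233,186) and the bar's tab at (316,229). Two bar lookalikes lie loose, at (375,209) and (354,268). The tab in the channel is the middle-sized one. I'll confirm this with an enlarged crop and measure.

Run:
```python
from h import *
t=load('top0.png');s=load('side0.png')
a=cv2.resize(t['color'][150:300,190:410],None,fx=3.6,fy=3.6,interpolation=cv2.INTER_CUBIC)
cv2.imwrite('pics/ct.png',a[:,:,::-1])
def blobs(c,lo,hi,win,mn=8):
    h=cv2.cvtColor(c['color'],cv2.COLOR_RGB2HSV);m=cv2.inRange(h,lo,hi);k=np.zeros_like(m);x0,y0,x1,y1=win;k[y0:y1,x0:x1]=m[y0:y1,x0:x1]
    n,l,st,ce=cv2.connectedComponentsWithStats(k)
    return [(ce[i].round(1),st[i]) for i in range(1,n) if st[i][4]>=mn]
for nm,c,w in(('top',t,(190,150,420,300)),('side',s,(180,130,400,300))):
    for col,lo,hi in(('blue',(100,120,50),(125,255,255)),('orange',(5,150,100),(18,255,255)),('yellow',(18,90,90),(32,255,255)),('green',(60,90,20),(90,255,255))):
        print(nm,col)
        for ce,st in blobs(c,lo,hi,w): print('  ',ce,st,onz(c,*ce,{'blue':64,'orange':51,'yellow':37,'green':42}[col]).round(1))
```

```text
top blue
   [361.7 215.2] [356 207  12  17  81] [ 534.1 -172.1   64. ]
   [314.2 228.2] [311 222   8  14  57] [503.8 -70.3  64. ]
   [353.8 280.9] [349 279  11   5  29] [ 396.9 -152.    64. ]
top orange
   [252.  220.4] [250 218   5   6  25] [518.4  61.9  51. ]
top yellow
   [238.2 184.6] [235 180   7  10  21] [599.   94.6  37. ]
   [227.1 191.2] [224 187   7  10  20] [583.4 118.8  37. ]
top green
   [283.8 278.3] [273 267  22  23 377] [397.7  -8.8  42. ]
side blue
   [303.2 147.5] [295 140  18  17 260] [ 529.  -136.3   64. ]
   [304.8 172. ] [298 164  15  17 178] [502.1 -49.6  64. ]
   [364.  170.9] [361 165   8  13  52] [396.  -98.8  64. ]
side orange
   [278.3 203.8] [275 202   7   5  30] [523.6  47.4  51. ]
side yellow
   [227.8 215.4] [221 214  15   3  24] [600.8  96.5  37. ]
   [230.3 226.2] [223 225  15   3  26] [585.5 120.7  37. ]
side green
   [357.3 188.9] [350 184  15  16 119] [399.6 -65.7  42. ]
   [351.6 217.1] [337 195  26  37 305] [395.2  21.8  42. ]
   [347.  203.2] [346 201   3   6  10] [410. -14.  42.]
   [357.8 201.4] [355 200   6   3   8] [392.3 -27.2  42. ]
```

View pics/ct.png

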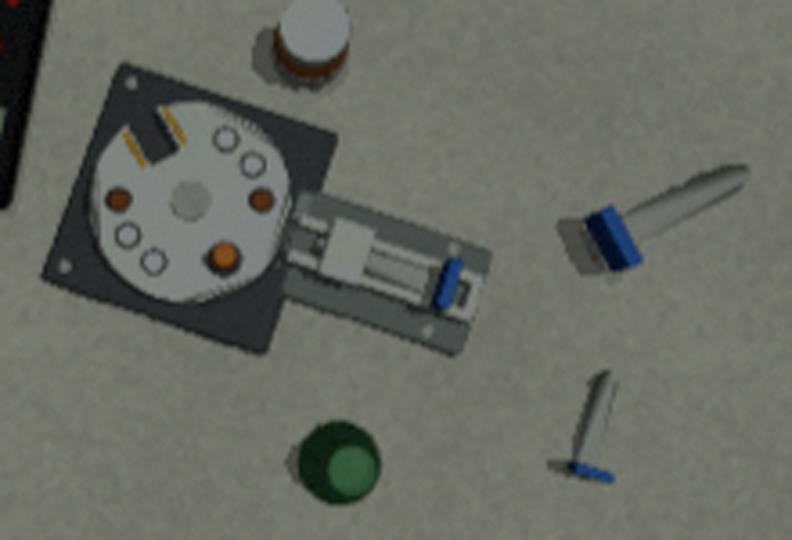

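The crop shows three bars. One is large and loose at px (375,209), one is small and loose at (354,268), and the middle-sized one sits in the channel with its tab at (314,228). The channel bar fits, since it is in the channel behind the white bridge. The orange peg is at (252,221), opposite the yellow-striped slot at (233,188).

```bash
cat > geo.py <<'E'
from h import *
t=load('top0.png');s=load('side0.png')
cr=lambda x,y:(x/3.6+190-.4,y/3.6+150-.4)
P=[onz(t,*cr(*p),12)[:2] for p in((123,63),(337,135),(266,354),(42,278))]
print('plate',np.round(P,1),np.mean(P,0),[np.linalg.norm(P[i]-P[i-1]).round(1) for i in range(4)])
print('hub',onz(t,*cr(190,200),37)[:2])
h=cv2.cvtColor(t['color'],cv2.COLOR_RGB2GRAY)
# two-view triangulation
def tri(a,b):
    A=[];B=[]
    for c,p in((t,a),(s,b)):
        o,d=ray(c,*p);d/=np.linalg.norm(d);M=np.eye(3)-np.outer(d,d);A.append(M);B.append(M@o)
    return np.linalg.lstsq(np.vstack(A),np.hstack(B),rcond=None)[0]
print('peg',tri((252,220.4),(278.3,203.8)),'tab',tri((314.2,228.2),(304.8,172)))
print('slot',(onz(t,238.2,184.6,36)+onz(t,227.1,191.2,36))/2,(onz(s,227.8,215.4,36)+onz(s,230.3,226.2,36))/2)
e=[(P[1]-P[0])-(P[3]-P[2]),(P[0]-P[3])-(P[2]-P[1])]
print('edge dirs',[np.degrees(np.arctan2(v[1],v[0])) for v in e])
print('arm end corners',[onz(t,*cr(*p),12)[:2] for p in((491,252),(458,355))])
print('tab top ends',onz(t,*cr(456,262),64),onz(t,*cr(440,303),64))
print('hub side',onz(s,255,218.5,37)[:2])
jar=onz(t,*cr(315,32),70);print('jar',jar,'flask top',onz(t,*cr(354,468),85),'flask body',onz(t,*cr(340,462),15))
print(proj(t,[0,0,0]))
E
python3 geo.py
```

```text
plate [[644.2 130.2]
 [600.6  -8.1]
 [461.3  34.6]
 [504.9 175.5]] [552.75393782  83.0520565 ] [np.float64(146.5), np.float64(145.0), np.float64(145.7), np.float64(147.5)]
hub [552.94861682  83.95607906]
peg [518.36368285  62.19512875  63.48657087] tab [505.91895465 -72.92179057  47.82238583]
slot [591.3495402  106.77987961  36.        ] [593.64373094 107.566546    36.        ]
edge dirs [np.float64(-107.32638573914032), np.float64(-17.519695796277254)]
arm end corners [array([ 528.2173161, -105.915457 ]), array([463.56296466, -84.73141896])]
tab top ends [516.30643794 -74.77175993  64.        ] [491.95971094 -65.22425504  64.        ]
hub side [553.35011767  85.65619442]
jar [652.58646845  10.81105178  70.        ] flask top [397.40738125 -13.30034622  85.        ] flask body [397.18976274 -11.73103764  15.        ]
[275.76615327 476.30642963]
```

The pivot is at (553,84), base +x points at about 72.5°, and the plate sides and tab distance (163 mm) match what was given. The peg sits at world angle about 211.5° and must turn clockwise by 139°. I'll push with shut fingers from the trailing side, turning the tool along with the peg. First move: go above the start point.

move_arm(
  travel=[
    [50.6,-38.4,0],
    [50.6,-38.4,0],
    [50.6,-38.4,0],
    [50.6,-38.4,0],
    [50.6,-38.4,0],
    [50.6,-38.4,0],
    [50.6,-38.4,0],
    [50.6,-38.4,0],
    [50.6,-38.4,0],
    [50.6,-38.4,0],
    [50.6,-38.4,0],
    [50.6,-38.4,0],
  ],
  twist=[
    [0,0,-98],
    [0,0,-98],
    [0,0,-98],
    [0,0,-98],
    [0,0,-98],
    [0,0,-98],
    [0,0,-98],
    [0,0,-98],
    [0,0,-98],
    [0,0,-98],
    [0,0,-98],
    [0,0,-98],
  ],
  hand=[-1,-1,-1,-1,-1,-1,-1,-1,-1,-1,-1,-1],
)

```text
time_s: 1.1
tool_pos: [463.2, -74.7, 238.7]
eef_rot: [[-0.321, 0.947, -0.0], [0.947, 0.321, 0.0], [0.0, -0.0, -1.0]]
wrist_force: [0.8, -1.5, 0.3]
finger_gap: 10.3
grasp_force: 0.0
```

```bash
cat >> h.py <<'E'
PIV=np.array([553.,84.]);YAW=72.5
def state():
    s=manip.sense();R=np.array(s['eef_rot']);p=np.array(s['tool_pos']);a=np.degrees(np.arctan2(R[1,0],R[0,0]))
    print('t %.2f'%s['time_s'],'tcp',p.round(1),'alpha %.1f'%a,'q',np.round(s['joint_pos'],1),'F',np.round(s['wrist_force'],1),'gap %.1f'%s['finger_gap'])
    return p,R,a
def plan(wps,ref=None):  # wps: (x,y,z,alpha) world
    p,R,a=state()
    for x,y,z,al in wps: 
        tr=R.T@(np.array([x,y,z])-p)/10
        print(tr.round(2).tolist(),[0,0,round(-((al-a+180)%360-180),1)])
def peg(phi,rad,off):
    f=np.radians(phi);return PIV+rad*np.array([np.cos(f),np.sin(f)])+off*np.array([-np.sin(f),np.cos(f)])
E
python3 - <<'E'
from h import *
p=peg(211.5,42,26);plan([(*p,238,121.5),(*p,100,121.5),(*p,44,121.5)])
E
```

```text
t 1.10 tcp [463.2 -74.7 238.7] alpha 108.7 q [-23.7  13.7  86.5  -0.   79.9 -42.4] F [ 0.8 -1.5  0.3] gap 10.3
[8.68, 10.08, 0.07] [0, 0, np.float64(-12.8)]
[8.68, 10.09, 13.87] [0, 0, np.float64(-12.8)]
[8.68, 10.09, 19.47] [0, 0, np.float64(-12.8)]
```

move_arm(
  travel=[
    [8.7,10.1,0],
    [8.7,10.1,0],
    [8.7,10.1,0],
    [8.7,10.1,0],
    [8.7,10.1,11],
    [8.7,10.1,11],
    [8.7,10.1,11],
    [8.7,10.1,11],
    [8.7,10.1,11],
    [8.7,10.1,11],
  ],
  twist=[
    [0,0,-12.8],
    [0,0,-12.8],
    [0,0,-12.8],
    [0,0,-12.8],
    [0,0,-12.8],
    [0,0,-12.8],
    [0,0,-12.8],
    [0,0,-12.8],
    [0,0,-12.8],
    [0,0,-12.8],
  ],
  hand=[-1,-1,-1,-1,-1,-1,-1,-1,-1,-1],
)

```text
time_s: 1.93
tool_pos: [532.0, 37.2, 130.5]
eef_rot: [[-0.518, 0.856, 0.003], [0.856, 0.518, -0.0], [-0.002, 0.002, -1.0]]
wrist_force: [0.4, -0.1, -0.0]
finger_gap: 0.4
grasp_force: 0.0
```

Run:
```python
from h import *
p=peg(211.5,42,26);plan([(*p,44,121.5)])
```

```text
t 1.93 tcp [532.   37.2 130.5] alpha 121.2 q [ -8.7  26.1  86.8  -0.   66.9 -39.9] F [ 0.4 -0.1 -0. ] gap 0.4
[0.31, 0.02, 8.65] [0, 0, np.float64(-0.3)]
```

move_arm(
  travel=[
    [0,0,4],
    [0,0,7],
    [0,0,8.6],
    [0,0,8.6],
    [0,0,8.6],
  ],
  twist=[
    [0,0,0],
    [0,0,0],
    [0,0,0],
    [0,0,0],
    [0,0,0],
  ],
  hand=[-1,-1,-1,-1,-1],
)

```text
time_s: 2.35
tool_pos: [532.1, 37.3, 44.3]
eef_rot: [[-0.518, 0.856, 0.002], [0.856, 0.518, -0.0], [-0.001, 0.002, -1.0]]
wrist_force: [-0.6, 0.5, -0.2]
finger_gap: 0.2
grasp_force: 0.0
```

Run:
```python
from h import *
plan([(*peg(f,42,o),44,f-90) for f,o in [(211.5,21),(211.5,16)]+[(211.5-6*i,16) for i in range(1,11)]])
shot('side','side1.png')
```

```text
t 2.35 tcp [532.1  37.3  44.3] alpha 121.2 q [ -8.7  33.   92.2   0.   54.7 -39.9] F [-0.6  0.5 -0.2] gap 0.2
[0.79, 0.02, 0.03] [0, 0, np.float64(-0.3)]
[1.29, 0.02, 0.03] [0, 0, np.float64(-0.3)]
[1.73, -0.13, 0.03] [0, 0, np.float64(5.7)]
[2.19, -0.23, 0.03] [0, 0, np.float64(11.7)]
[2.66, -0.28, 0.03] [0, 0, np.float64(17.7)]
[3.13, -0.28, 0.02] [0, 0, np.float64(23.7)]
[3.6, -0.23, 0.02] [0, 0, np.float64(29.7)]
[4.06, -0.14, 0.02] [0, 0, np.float64(35.7)]
[4.51, 0.01, 0.02] [0, 0, np.float64(41.7)]
[4.94, 0.2, 0.02] [0, 0, np.float64(47.7)]
[5.35, 0.43, 0.02] [0, 0, np.float64(53.7)]
[5.73, 0.71, 0.02] [0, 0, np.float64(59.7)]
```

View pics/side1.png

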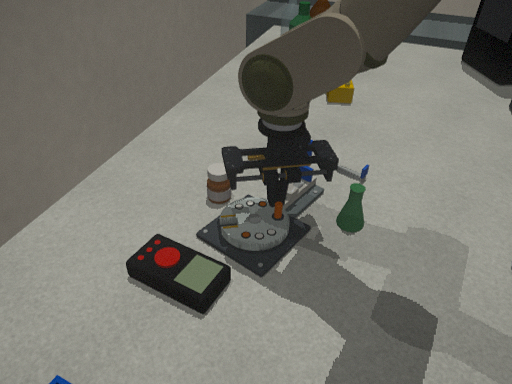

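The side view shows the shut fingertips at (283,200), on the disc just behind the peg at (278,208) and with the gripper body clear. I'll start the arc.

move_arm(
  travel=[
    [0.8,0,0],
    [1.3,0,0],
    [1.7,-0.1,0],
    [2.2,-0.2,0],
    [2.7,-0.3,0],
    [3.1,-0.3,0],
    [3.6,-0.2,0],
    [4.1,-0.1,0],
    [4.5,0,0],
    [4.9,0.2,0],
    [5.3,0.4,0],
    [5.7,0.7,0],
  ],
  twist=[
    [0,0,0],
    [0,0,0],
    [0,0,6],
    [0,0,12],
    [0,0,18],
    [0,0,24],
    [0,0,30],
    [0,0,36],
    [0,0,42],
    [0,0,48],
    [0,0,54],
    [0,0,60],
  ],
  hand=[-1,-1,-1,-1,-1,-1,-1,-1,-1,-1,-1,-1],
)

```text
time_s: 3.4
tool_pos: [507.7, 90.3, 43.9]
eef_rot: [[0.486, 0.874, 0.002], [0.874, -0.486, -0.001], [0.0, 0.002, -1.0]]
wrist_force: [-0.2, -2.7, 1.4]
finger_gap: 0.4
grasp_force: 0.9
```

Run:
```python
from h import *
c=shot('side','side2.png')
plan([(*peg(f,42,16),44,f-90) for f in [145.5-6*i for i in range(12)]])
cv2.imwrite('pics/s2c.png',cv2.resize(c['color'][130:290,170:370],None,fx=3,fy=3)[:,:,::-1])
```

```text
t 3.45 tcp [507.8  91.1  43.9] alpha 60.6 q [-3.  31.8 95.1  0.  53.  26.4] F [-0.2  0.6 -0.8] gap 0.5
[0.38, -0.03, -0.01] [0, 0, np.float64(5.1)]
[0.84, -0.14, -0.01] [0, 0, np.float64(11.1)]
[1.3, -0.19, -0.01] [0, 0, np.float64(17.1)]
[1.77, -0.2, -0.01] [0, 0, np.float64(23.1)]
[2.24, -0.16, -0.01] [0, 0, np.float64(29.1)]
[2.7, -0.06, -0.01] [0, 0, np.float64(35.1)]
[3.15, 0.07, -0.01] [0, 0, np.float64(41.1)]
[3.59, 0.26, -0.0] [0, 0, np.float64(47.1)]
[4.0, 0.49, -0.0] [0, 0, np.float64(53.1)]
[4.38, 0.76, -0.0] [0, 0, np.float64(59.1)]
[4.73, 1.07, -0.0] [0, 0, np.float64(65.1)]
[5.05, 1.42, -0.0] [0, 0, np.float64(71.1)]
```

View pics/s2c.png

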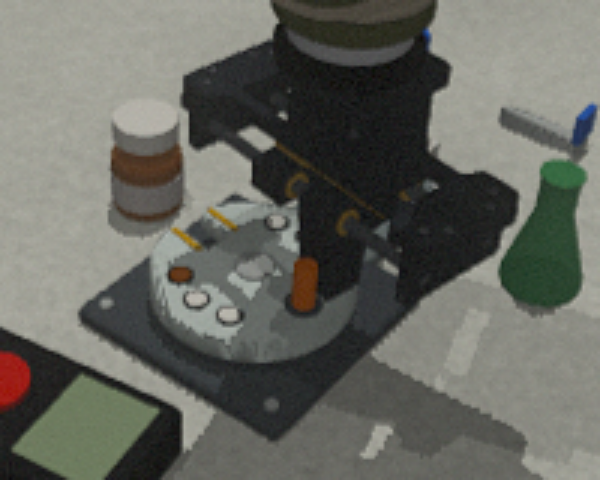

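The crop shows the peg at (305,285) touching the fingers and the slot now at (203,228), so the disc is following. The jar and flask are untouched. I'll continue the arc.

move_arm(
  travel=[
    [0.4,0,0],
    [0.8,-0.1,0],
    [1.3,-0.2,0],
    [1.8,-0.2,0],
    [2.2,-0.2,0],
    [2.7,-0.1,0],
    [3.1,0.1,0],
    [3.6,0.3,0],
    [4.0,0.5,0],
    [4.4,0.8,0],
    [4.7,1.1,0],
    [4.7,1.1,0],
  ],
  twist=[
    [0,0,5],
    [0,0,11],
    [0,0,17],
    [0,0,23],
    [0,0,29],
    [0,0,35],
    [0,0,41],
    [0,0,47],
    [0,0,53],
    [0,0,59],
    [0,0,65],
    [0,0,65],
  ],
  hand=[-1,-1,-1,-1,-1,-1,-1,-1,-1,-1,-1,-1],
)

```text
time_s: 4.45
tool_pos: [540.0, 126.5, 43.4]
eef_rot: [[0.998, -0.067, 0.001], [-0.067, -0.998, 0.0], [0.001, -0.0, -1.0]]
wrist_force: [-0.7, 0.3, -0.1]
finger_gap: 0.4
grasp_force: 0.0
```

Run:
```python
from h import *
c=shot('side','side3.png');t=shot('top','top3.png')
plan([(*peg(f,42,16),44,f-90) for f in (82,79,76,74,72.5,71)])
a=cv2.resize(c['color'][140:280,180:360],(514,400));b=cv2.resize(t['color'][160:250,200:330],(578,400))
cv2.imwrite('pics/c3.png',cv2.resize(np.hstack([a,b]),(800,293))[:,:,::-1])
```

```text
t 4.55 tcp [539.8 126.   43.3] alpha -3.5 q [ 0.9 34.6 88.7 -0.  56.6 94.4] F [-0.4  0.   0.8] gap 0.5
[0.31, -0.2, -0.07] [0, 0, np.float64(4.5)]
[0.53, -0.26, -0.07] [0, 0, np.float64(7.5)]
[0.76, -0.31, -0.07] [0, 0, np.float64(10.5)]
[0.92, -0.33, -0.07] [0, 0, np.float64(12.5)]
[1.04, -0.35, -0.07] [0, 0, np.float64(14.0)]
[1.15, -0.36, -0.07] [0, 0, np.float64(15.5)]
```

View pics/c3.png

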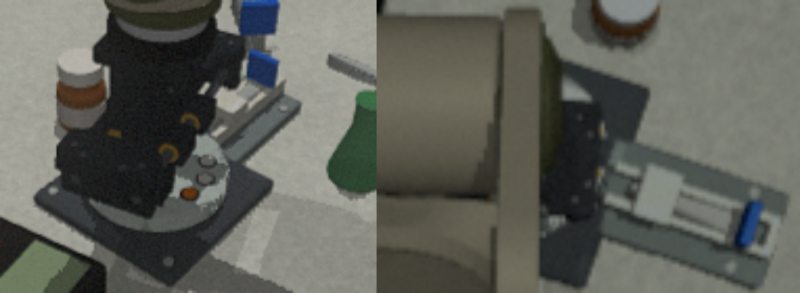

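The peg is at about 86.5°, and the bar's tab is visible at its start. I'll push on to about 74°, back off, rise and check.

move_arm(
  travel=[
    [0.3,-0.2,-0.1],
    [0.5,-0.3,-0.1],
    [0.8,-0.3,-0.1],
    [0.9,-0.3,-0.1],
    [0.9,-0.3,-0.1],
    [0.9,-0.3,-0.1],
    [0.2,-0.4,-0.1],
    [-0.5,-0.4,-0.1],
    [-0.5,-0.4,-3],
    [-0.5,-0.4,-7],
    [-0.5,-0.4,-9],
  ],
  twist=[
    [0,0,4.5],
    [0,0,7.5],
    [0,0,10.5],
    [0,0,12.5],
    [0,0,13],
    [0,0,13],
    [0,0,13],
    [0,0,13],
    [0,0,13],
    [0,0,13],
    [0,0,13],
  ],
  hand=[-1,-1,-1,-1,-1,-1,-1,-1,-1,-1,-1],
)

```text
time_s: 5.47
tool_pos: [535.2, 130.3, 136.2]
eef_rot: [[0.958, -0.288, 0.004], [-0.288, -0.958, -0.0], [0.003, -0.001, -1.0]]
wrist_force: [0.7, -0.3, 0.5]
finger_gap: 0.5
grasp_force: 0.0
```

Run:
```python
from h import *
# next: above behind the tab, tool alpha -17.5; tab mid at base x=-161
f=np.radians(YAW);ex=np.array([np.cos(f),np.sin(f)])
p=PIV-205*ex; plan([(*p,135,-17.5)]); print(p)
```

```text
t 5.47 tcp [535.2 130.3 136.2] alpha -16.7 q [  1.4  27.3  83.6  -0.   68.9 108.1] F [ 0.7 -0.3  0.5] gap 0.5
[2.75, 24.42, 0.11] [0, 0, np.float64(0.8)]
[ 491.3553111 -111.5119749]
```

move_arm(
  travel=[
    [2.7,24.4,0],
    [2.7,24.4,0],
    [2.7,24.4,0],
    [2.7,24.4,0],
    [2.7,24.4,0],
    [2.7,24.4,0],
    [2.7,24.4,0],
    [2.7,24.4,0],
    [2.7,24.4,0],
  ],
  twist=[
    [0,0,0.8],
    [0,0,0.8],
    [0,0,0.8],
    [0,0,0.8],
    [0,0,0.8],
    [0,0,0.8],
    [0,0,0.8],
    [0,0,0.8],
    [0,0,0.8],
  ],
  hand=[-1,-1,-1,-1,-1,-1,-1,-1,-1],
)

```text
time_s: 6.22
tool_pos: [489.9, -110.5, 132.7]
eef_rot: [[0.953, -0.302, -0.0], [-0.302, -0.953, 0.0], [-0.0, -0.0, -1.0]]
wrist_force: [-1.0, 0.1, -0.2]
finger_gap: 0.3
grasp_force: 0.0
```

Run:
```python
from h import *
state()
c=shot('side','side4.png');t=shot('top','top4.png')
for nm,c2,w in(('top',t,(200,160,330,250)),('side',c,(180,140,330,270))):
    h=cv2.cvtColor(c2['color'],cv2.COLOR_RGB2HSV)
    for col,lo,hi,z in(('orange',(5,150,90),(18,255,255),58),('yellow',(18,80,80),(32,255,255),36),('blue',(100,120,50),(125,255,255),49)):
        m=cv2.inRange(h,lo,hi);k=np.zeros_like(m);x0,y0,x1,y1=w;k[y0:y1,x0:x1]=m[y0:y1,x0:x1]
        n,l,st,ce=cv2.connectedComponentsWithStats(k)
        for i in range(1,n):
            if st[i][4]>5:
                q=onz(c2,*ce[i],z)[:2]-PIV; print(nm,col,ce[i].round(1),st[i][4],'len %.1f ang %.1f'%(np.hypot(*q),np.degrees(np.arctan2(q[1],q[0]))))
a=cv2.resize(c['color'][140:280,180:360],(514,400));b=cv2.resize(t['color'][160:250,200:330],(578,400))
cv2.imwrite('pics/c4.png',cv2.resize(np.hstack([a,b]),(800,293))[:,:,::-1])
```

```text
t 6.22 tcp [ 489.9 -110.5  132.7] alpha -17.6 q [-26.3  23.4  91.4   0.   65.3  81.3] F [-1.   0.1 -0.2] gap 0.3
top orange [223.4 198.6] 29 len 42.1 ang 75.9
top yellow [263.6 203.8] 23 len 47.1 ang -84.7
top yellow [260.7 216.2] 23 len 47.2 ang -119.6
side orange [240.7 219.2] 35 len 37.8 ang 68.1
side orange [240. 228.] 29 len 56.1 ang 82.9
side yellow [260.9 202.2] 22 len 46.9 ang -81.7
side yellow [274.2 207.8] 24 len 45.7 ang -117.7
side blue [303.1 147.6] 271 len 245.1 ang -94.4
side blue [304.8 172.3] 184 len 161.3 ang -106.9
```

View pics/c4.png

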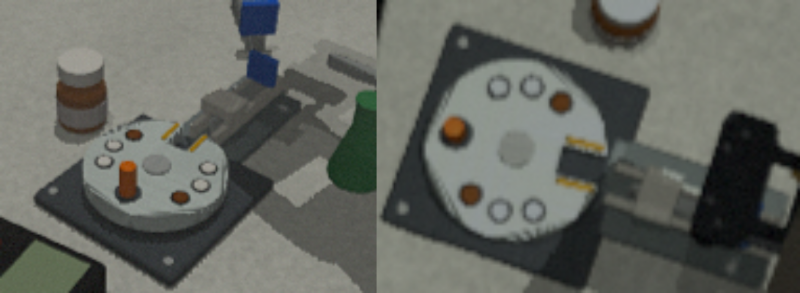

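The top panel shows the slot's middle at (580,164) and the hub at (516,150). The slot points about 4–5° short of the bar's line. I'll nudge the peg another 4.5° before pushing the bar.

Run:
```python
from h import *
plan([(*peg(73,42,34),132,-17.5),(*peg(73,42,34),44,-17.5)]+[(*peg(f,42,o),44,-18.5) for f,o in((72,22),(71,18),(69.5,16))])
```

```text
t 6.32 tcp [ 490.3 -109.8  132.8] alpha -17.5 q [-26.2  23.4  91.4   0.   65.3  81.3] F [1.4 0.3 1.1] gap 0.3
[-3.28, -24.54, 0.08] [0, 0, np.float64(0.0)]
[-3.28, -24.54, 8.88] [0, 0, np.float64(0.0)]
[-2.01, -24.59, 8.88] [0, 0, np.float64(1.0)]
[-1.53, -24.62, 8.88] [0, 0, np.float64(1.0)]
[-1.22, -24.65, 8.88] [0, 0, np.float64(1.0)]
```

move_arm(
  travel=[
    [-3.3,-24.5,0],
    [-3.3,-24.5,0],
    [-3.3,-24.5,0],
    [-3.3,-24.5,0],
    [-3.3,-24.5,0],
    [-3.3,-24.5,0],
    [-3.3,-24.5,0],
    [-3.3,-24.5,0],
    [-3.3,-24.5,4],
    [-3.3,-24.5,8.8],
    [-3.3,-24.5,8.8],
    [-3.3,-24.5,8.8],
  ],
  twist=[
    [0,0,0],
    [0,0,0],
    [0,0,0],
    [0,0,0],
    [0,0,0],
    [0,0,0],
    [0,0,0],
    [0,0,0],
    [0,0,0],
    [0,0,0],
    [0,0,0],
    [0,0,0],
  ],
  hand=[-1,-1,-1,-1,-1,-1,-1,-1,-1,-1,-1,-1],
)

```text
time_s: 7.32
tool_pos: [531.7, 131.8, 43.2]
eef_rot: [[0.953, -0.303, -0.005], [-0.303, -0.953, -0.0], [-0.005, 0.002, -1.0]]
wrist_force: [-0.3, -0.4, -0.1]
finger_gap: -0.2
grasp_force: 0.0
```

Run:
```python
from h import *
plan([(*peg(f,42,o),44,-18.5) for f,o in((72,22),(71,18),(69.5,16))])
```

```text
t 7.32 tcp [531.7 131.8  43.2] alpha -17.6 q [  1.5  34.2  89.6  -0.   56.5 109.2] F [-0.3 -0.4 -0.1] gap -0.2
[1.3, -0.3, -0.09] [0, 0, np.float64(0.9)]
[1.77, -0.33, -0.09] [0, 0, np.float64(0.9)]
[2.09, -0.36, -0.09] [0, 0, np.float64(0.9)]
```

Push, back off, rise, and go behind the tab.

move_arm(
  travel=[
    [0.8,-0.2,-0.1],
    [1.3,-0.3,-0.1],
    [1.7,-0.3,-0.1],
    [1.9,-0.3,-0.1],
    [2.1,-0.3,-0.1],
    [2.1,-0.3,-0.1],
    [2.1,-0.3,-0.1],
    [1.2,-0.3,-0.1],
    [0,0,-0.1],
    [0,0,-3],
    [0,0,-7],
    [0,0,-9],
  ],
  twist=[
    [0,0,1],
    [0,0,1],
    [0,0,1],
    [0,0,1],
    [0,0,1],
    [0,0,1],
    [0,0,1],
    [0,0,1],
    [0,0,0],
    [0,0,0],
    [0,0,0],
    [0,0,0],
  ],
  hand=[-1,-1,-1,-1,-1,-1,-1,-1,-1,-1,-1,-1],
)

```text
time_s: 8.32
tool_pos: [533.1, 132.6, 138.2]
eef_rot: [[0.953, -0.302, 0.003], [-0.302, -0.953, 0.0], [0.003, -0.001, -1.0]]
wrist_force: [1.2, -0.0, 0.4]
finger_gap: 0.6
grasp_force: 0.0
```

move_arm(
  travel=[
    [3.3,24.7,0],
    [3.3,24.7,0],
    [3.3,24.7,0],
    [3.3,24.7,0],
    [3.3,24.7,0],
    [3.3,24.7,0],
    [3.3,24.7,0],
    [3.3,24.7,0],
    [3.3,24.7,0],
  ],
  twist=[
    [0,0,0],
    [0,0,0],
    [0,0,0],
    [0,0,0],
    [0,0,0],
    [0,0,0],
    [0,0,0],
    [0,0,0],
    [0,0,0],
  ],
  hand=[-1,-1,-1,-1,-1,-1,-1,-1,-1],
)

```text
time_s: 9.07
tool_pos: [489.4, -112.5, 134.7]
eef_rot: [[0.953, -0.303, -0.0], [-0.303, -0.953, 0.0], [-0.001, -0.0, -1.0]]
wrist_force: [0.2, -0.5, -0.2]
finger_gap: 0.6
grasp_force: 0.0
```

```bash
cat > look.py <<'E'
import sys
from h import *
n=sys.argv[1]
c=shot('side','side%s.png'%n);t=shot('top','top%s.png'%n)
for nm,c2,w in(('top',t,(200,160,330,250)),('side',c,(180,155,330,270))):
    h=cv2.cvtColor(c2['color'],cv2.COLOR_RGB2HSV)
    for col,lo,hi,z in(('orange',(5,150,90),(18,255,255),58),('yellow',(18,80,80),(32,255,255),36),('blue',(100,120,50),(125,255,255),49)):
        m=cv2.inRange(h,lo,hi);k=np.zeros_like(m);x0,y0,x1,y1=w;k[y0:y1,x0:x1]=m[y0:y1,x0:x1]
        nn,l,st,ce=cv2.connectedComponentsWithStats(k)
        for i in range(1,nn):
            if st[i][4]>5:
                q=onz(c2,*ce[i],z)[:2]-PIV; print(nm,col,ce[i].round(1),st[i][4],'len %.1f ang %.1f'%(np.hypot(*q),np.degrees(np.arctan2(q[1],q[0]))))
a=cv2.resize(c['color'][140:280,180:360],(514,400));b=cv2.resize(t['color'][160:250,200:330],(578,400))
cv2.imwrite('pics/c%s.png'%n,cv2.resize(np.hstack([a,b]),(800,293))[:,:,::-1])
f=np.radians(YAW);ex=np.array([np.cos(f),np.sin(f)])
plan([(*(PIV+d*ex),z,-17.5) for d,z in((-205,130),(-205,42),(-185,42),(-150,42),(-138.5,42),(-136,42))])
E
python3 look.py 5
```

```text
top orange [224.2 196.4] 30 len 42.1 ang 69.0
top yellow [263.6 206.5] 22 len 47.1 ang -92.0
top yellow [259.  218.5] 24 len 47.1 ang -127.5
side orange [238. 218.] 31 len 39.2 ang 60.3
side orange [237.6 226.6] 27 len 55.3 ang 77.5
side yellow [264.5 202.6] 22 len 47.8 ang -90.0
side yellow [276.2 209.9] 24 len 44.9 ang -126.0
side blue [301.6 155.2] 20 len 214.5 ang -96.4
side blue [304.6 172.1] 179 len 161.4 ang -106.7
t 9.17 tcp [ 489.7 -111.7  134.7] alpha -17.5 q [-26.4  23.2  91.2   0.   65.6  81.1] F [ 0.3 -0.6  0.7] gap -0.0
[0.15, -0.07, 0.47] [0, 0, np.float64(-0.0)]
[0.15, -0.07, 9.27] [0, 0, np.float64(-0.0)]
[0.15, -2.07, 9.27] [0, 0, np.float64(-0.0)]
[0.15, -5.57, 9.27] [0, 0, np.float64(-0.0)]
[0.15, -6.72, 9.27] [0, 0, np.float64(-0.0)]
[0.15, -6.97, 9.27] [0, 0, np.float64(-0.0)]
```

View pics/c5.png

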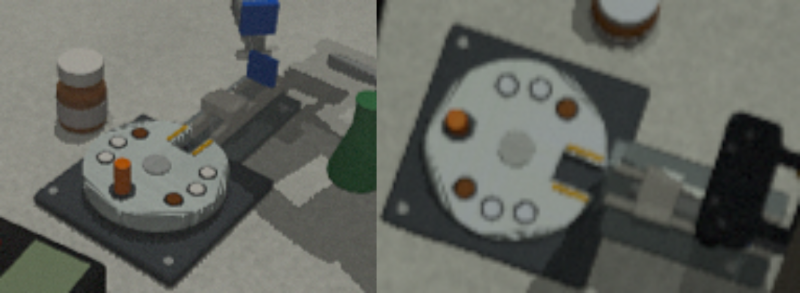

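The slot now points within about 2° of the bar's line (about 2 mm at the rim), well inside what the taper takes. The side view shows the slot opening towards the channel at (190,135). Lower behind the tab and push.

move_arm(
  travel=[
    [0.15,0,4],
    [0.15,0,8],
    [0.15,0,9.2],
    [0.15,0,9.2],
    [0.15,-1,9.2],
    [0.15,-2,9.2],
    [0.15,-3,9.2],
    [0.15,-4,9.2],
    [0.15,-5,9.2],
    [0.15,-5.7,9.2],
    [0.15,-6.2,9.2],
    [0.15,-6.2,9.2],
  ],
  twist=[
    [0,0,0],
    [0,0,0],
    [0,0,0],
    [0,0,0],
    [0,0,0],
    [0,0,0],
    [0,0,0],
    [0,0,0],
    [0,0,0],
    [0,0,0],
    [0,0,0],
    [0,0,0],
  ],
  hand=[-1,-1,-1,-1,-1,-1,-1,-1,-1,-1,-1,-1],
)

```text
time_s: 10.17
tool_pos: [510.2, -53.4, 42.8]
eef_rot: [[0.953, -0.302, 0.0], [-0.302, -0.953, 0.0], [0.0, -0.0, -1.0]]
wrist_force: [0.5, -1.3, -0.2]
finger_gap: 0.4
grasp_force: 0.0
```

```bash
python3 look.py 6
```

```text
top orange [224.2 196.4] 30 len 42.1 ang 69.0
top yellow [262.1 205.9] 14 len 43.8 ang -90.5
top yellow [257. 218.] 13 len 43.0 ang -129.9
side orange [246.5 203. ] 11 len 22.6 ang -22.6
side orange [237.9 223.4] 88 len 48.8 ang 72.7
side orange [262.4 235.3] 7 len 66.4 ang 119.6
side yellow [264.3 202.9] 22 len 46.9 ang -89.8
side yellow [276.3 210. ] 24 len 44.9 ang -126.7
side blue [295.8 181.2] 128 len 124.3 ang -108.1
t 10.27 tcp [509.8 -54.1  42.6] alpha -17.6 q [-19.3  31.7  95.5   0.   52.8  88.3] F [0.4 0.2 0.7] gap 0.0
[-0.03, 6.02, -8.75] [0, 0, np.float64(-0.1)]
[-0.03, 6.03, 0.05] [0, 0, np.float64(-0.1)]
[-0.03, 4.03, 0.05] [0, 0, np.float64(-0.1)]
[-0.04, 0.53, 0.06] [0, 0, np.float64(-0.1)]
[-0.04, -0.62, 0.06] [0, 0, np.float64(-0.1)]
[-0.04, -0.87, 0.06] [0, 0, np.float64(-0.1)]
```

move_arm(
  travel=[
    [0,-0.2,0],
    [0,-0.4,0],
    [0,-0.6,0],
    [0,-0.7,0],
    [0,-0.7,0],
  ],
  twist=[
    [0,0,0],
    [0,0,0],
    [0,0,0],
    [0,0,0],
    [0,0,0],
  ],
  hand=[-1,-1,-1,-1,-1],
)

```text
time_s: 10.68
tool_pos: [512.2, -47.7, 42.7]
eef_rot: [[0.953, -0.302, -0.0], [-0.302, -0.953, 0.0], [-0.0, -0.0, -1.0]]
wrist_force: [-0.7, -2.0, 0.7]
finger_gap: 0.4
grasp_force: 0.3
```

No stop force yet, so continue in 2 mm steps.

move_arm(
  travel=[
    [0,-0.1,0],
    [0,-0.2,0],
    [0,-0.2,0],
  ],
  twist=[
    [0,0,0],
    [0,0,0],
    [0,0,0],
  ],
  hand=[-1,-1,-1],
)

```text
time_s: 10.93
tool_pos: [512.7, -45.9, 42.8]
eef_rot: [[0.953, -0.302, 0.0], [-0.302, -0.953, -0.0], [0.0, 0.0, -1.0]]
wrist_force: [-1.1, -0.4, 0.8]
finger_gap: 0.0
grasp_force: 0.7
```

move_arm(
  travel=[
    [0,-0.1,0],
    [0,-0.2,0],
    [0,-0.2,0],
  ],
  twist=[
    [0,0,0],
    [0,0,0],
    [0,0,0],
  ],
  hand=[-1,-1,-1],
)

```text
time_s: 11.18
tool_pos: [512.9, -45.6, 42.8]
eef_rot: [[0.953, -0.302, -0.001], [-0.302, -0.953, -0.003], [-0.0, 0.003, -1.0]]
wrist_force: [-5.3, -12.9, 2.4]
finger_gap: 0.4
grasp_force: 7.2
```

TCP stopped advancing and the force rose to 14 N, so the tab is against the bridge. Back off, rise and look.

move_arm(
  travel=[
    [0,1,0],
    [0,3.5,0],
    [0,5,0],
    [0,5,-4],
    [0,5,-8],
    [0,9,-12],
    [0,13,-14],
    [0,17,-14],
    [0,20,-14],
    [0,20,-14],
    [0,20,-14],
  ],
  twist=[
    [0,0,0],
    [0,0,0],
    [0,0,0],
    [0,0,0],
    [0,0,0],
    [0,0,0],
    [0,0,0],
    [0,0,0],
    [0,0,0],
    [0,0,0],
    [0,0,0],
  ],
  hand=[-1,-1,-1,-1,-1,-1,-1,-1,-1,-1,-1],
)

```text
time_s: 12.1
tool_pos: [452.1, -236.4, 182.7]
eef_rot: [[0.952, -0.306, 0.0], [-0.306, -0.952, 0.0], [0.0, -0.001, -1.0]]
wrist_force: [-0.1, 1.0, -0.3]
finger_gap: 0.4
grasp_force: 0.0
```

```bash
python3 look.py 7|head -12
```

```text
top orange [224.2 196.4] 28 len 42.1 ang 69.0
top yellow [263.6 206.5] 22 len 47.1 ang -92.0
top yellow [259.  218.5] 24 len 47.1 ang -127.5
top blue [293.8 221.5] 56 len 117.8 ang -107.1
side orange [238. 218.] 31 len 39.2 ang 60.3
side yellow [264.4 202.8] 21 len 47.2 ang -89.8
side yellow [276.3 209.9] 22 len 45.1 ang -126.3
side blue [301.7 155.2] 19 len 214.8 ang -96.5
side blue [292.4 179.8] 115 len 124.0 ang -104.6
t 12.20 tcp [ 452.7 -234.   182.4] alpha -17.6 q [-40.7  20.7  86.1   0.   73.3  66.9] F [-1.4 -0.1 -0.5] gap 0.8
[-0.02, -12.84, 5.25] [0, 0, np.float64(-0.1)]
[-0.01, -12.83, 14.05] [0, 0, np.float64(-0.1)]
```

View pics/c7.png

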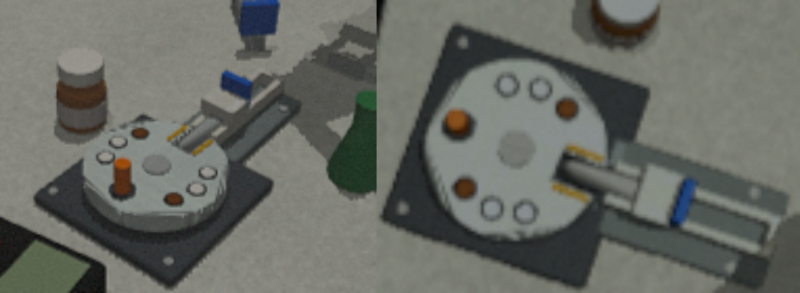

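The bar lies inside the slot (570,170) and the blue tab is flush against the white bridge (683,200). The fingers are clear and the jar and flask are unmoved, so I'll hand in.

```bash
python3 -c "
from h import *
print(finish_job())"
```

```text
the job is handed in; nothing more can be done
None
```

The job is handed in: the disc is turned to its locking position, the bar is pushed home in the slot with its tab against the bridge, and the fingers are clear of everything; the judge's result was not shown.

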